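# Test a return spring on the lever tester and sort it

### The job

Stand the tall return spring over the spigot on the spring tester's plate, pull the lever down until the load dial stands at the long tick (30 N), hold it steady there for a good second without overshooting into overload, and swing the lever back up. The drag hand on the scale keeps the loaded length: if it stopped below the brass reference finger, set the spring in the wooden tray as good; if it climbed above the finger, put it in the round steel pan as scrap. Do not touch the drag hand or the finger, leave the other things on the bench where they are, and finish with the lever up and the spring let go.

Things in the scene. Friction and masses are not known exactly. Their poses are not given: they have to be found in the camera images.
- tester: the lever spring tester: a fixed grey casting on the bench, base 30 mm high. Origin: on the bench under the plate's centre; x, y level, z up. The lever's pivot lies 110 mm along its +y, the load dial 88 mm along its +x (face up, 41 mm above the bench); pulled down, the lever lies over the plate along -y, its grip ending 110 mm beyond the plate's centre
- spring: the return spring to test: plain steel compression spring, outside diameter 30 mm, inside 25 mm, about 50 mm long when free (43 to 57, each differs), rate about 3.5 N per mm, 40 g, standing on the bench. Origin: centre of its lower end; z along its axis. Grip it round its coils, 15 to 38 mm above its lower end; the grip does not deform it
- seat (a point): centre of the tester plate's top face, 48 mm above the bench: the spring's lower end sits here. The plate is a steel disc of 60 mm diameter with a central spigot, 21 mm diameter and 14 mm high with a tapered nose, that goes inside the spring; under load it sinks 1 mm per 10 N. The point stays put
- pivot (a point): the lever's hinge axis, 100 mm above the bench, in two steel cheeks; the hinge axis is the tester's x; axes as the seat's
- lever_grip (a point): middle of the lever's grip: a round black bar, 18 mm diameter, 74 mm long, parallel to the hinge axis, sticking out of the lever's end towards the tester's -x; this point is 50 mm from the lever's plane and 220 mm from the hinge axis. With the lever up it is 317 mm above the bench and 38 mm beyond the pivot along +y. It can be pinched from above at any lever angle
- lever (a joint): lever angle, rad: 0 = up at its stop, leaning 10 degrees past upright so that it rests there; grows as it is pulled over and down to the tester's -y; 1.745 = level. Its presser meets the free spring at about 1.57 to 1.70 and 30 N comes at about 1.68 to 1.80, by the spring, with about 14 N at the grip; there the load rises by some 280 N per rad. Weighs 0.2 to 0.33 kg; drops if let go half way
- dial (a joint): load dial pointer, rad, 0.1 rad per newton on the plate: 0 = no load, pointing to the tester's -y, turning clockwise seen from above. 3.0 = the long thick tick, the test load of 30 N; short ticks every 2 N, middle ones at 0, 10, 20 and 40 N, where the scale ends. Above 37 N a spring is overstrained
- drag_hand (a joint): angle of the drag hand, rad: slim dark steel needle turning on the hinge axis over the aluminium scale sector beyond the pivot (tester's +y, face to its +x). 0 = 0.30 rad below level. From lever angle 1.445 on, the falling lever pushes it upwards (drag hand = lever - 1.445, growing); friction keeps it at the highest place reached
- ref_mark (a joint): angle of the reference finger, rad, same zero and sense as the drag hand: a brass clamp with a pointed index on the outer rim of the sector, set for the shortest loaded length allowed. Drag hand smaller than this: good spring; larger: tired spring
- drag_tip (a point): tip of the drag hand's needle, 147 mm from the hinge axis
- ref_tip (a point): tip of the reference finger's index, 147 mm from the hinge axis
- pad: the presser disc on the lever, steel, 36 mm diameter, swivelling, 110 mm from the hinge axis; its flat face lies 14 mm below the lever's centre line. Origin on its swivel pin
- tray: wooden tray for good springs, 130 x 130 mm outside, walls 6 mm thick and 28 mm high, open on top, fixed; origin: centre of its underside; its floor is 6 mm thick
- pan: round steel scrap pan (a bowl), 132 mm diameter at the rim, 42 mm high, wall 3 mm, fixed; origin: centre of its underside
- short_spring: another spring, not to be tested: short and wide, 42 mm diameter, 28 mm high; leave it
- bearing: ball bearing ring lying flat, 52 mm diameter, 15 mm high; leave it
- oiler: small clear oil bottle, 44 mm diameter, 110 mm high; leave it
- cup: dark steel pot with pins, 56 mm diameter, 45 mm high; leave it
- caliper: steel caliper lying flat, 200 mm long; leave it
Not all that is in view belongs to the job. What is shaped like the spring but pink or red is not meant.

How it is judged:
On the way, in this order (a step that is already met when the one before it is completed fails the run):
1. the spring stands by itself over the spigot, fully down on the plate (horizontal distance between spring and seat below 0.005 m and z of spring in the frame of seat between -0.005 and 0.003 m and angle between spring's own z axis and vertical below 0.12 rad and contact force between the fingers and spring below 0.2 N), for 0.2 s.
2. the lever's presser holds the spring at 30 N, give or take 2 N, for one second (value of joint dial between 2.8 and 3.2 rad and contact force between pad and spring above 20 N and horizontal distance between spring and seat below 0.006 m), for 1 s.
At the end, for the whole second after the job is handed in: Lever up (below 0.25 rad), spring at rest and let go: inside the wooden tray if the drag hand's tip stands below the reference finger's, inside the steel pan if above (when the tips are within 2 mm of each other either place is accepted) (value of joint lever below 0.25 rad and linear speed of spring below 0.03 m/s and ((z of drag_tip in the frame of ref_tip below 0.002 m and (x of spring in the frame of tray between -0.059 and 0.059 m and y of spring in the frame of tray between -0.059 and 0.059 m and z of spring in the frame of tray below 0.035 m)) or (z of drag_tip in the frame of ref_tip above -0.002 m and (horizontal distance between spring and pan below 0.058 m and z of spring in the frame of pan below 0.045 m)))); the robot touches nothing.
It fails at once if the spring is overloaded: more than 37 N on the dial (value of joint dial above 3.7 rad).
It fails at once if the robot presses on the drag hand or the reference finger (contact force between any of the fingers, the arm and drag_hand_c0 above 0.3 N or contact force between any of the fingers, the arm and drag_hand_c1 above 0.3 N or contact force between any of the fingers, the arm and ref_mark_c0 above 0.3 N).
It fails at once if a bystander is pushed more than 30 mm away (distance of any of short_spring, bearing, oiler, cup, caliper from where it was at the start of the episode above 0.03 m).
It also fails if it takes over 72 s, if anything falls off the work surface, if the arm or the gripper's body presses on something with over 40 N, if the wrist force passes 120 N, or if a joint passes its speed limit or range.

### The arm

A 6-joint arm with a two-finger parallel gripper is mounted at the origin on the work surface. World frame = base frame: x ahead of the robot, y to its left, z up, the work surface at z = 0. Lengths are in m, angles in rad, forces in N, time in s.
With the tool pointing down it reaches from about 0.35 to 0.775 m from the base axis. Payload 7.3 kg.
Tool frame: the origin (TCP) lies between the finger pads; the fingertips stand 8 mm ahead of it and the grasp point (between the pads) lies 11 mm behind it (robot.nose_length is the distance from the TCP to the fingertips, in m); z points along the fingers, y is the line along which they close (so a half turn about z gives the same grasp; the last joint's range is limited). The gripper opens to 92 mm and grips with 3 to 60 N. Pads are 19 mm wide; open, the fingers measure 130 mm over their backs; the gripper's body (75 mm by 190 mm) begins 47 mm behind the grasp point.
Start: joints at [-0.146, 0.342, 1.524, -0, 1.275, -0.146], TCP at [0.525, 0, 0.235] pointing down, gripper open.
Joint ranges: [-2.53, 2.53], [-0.77, 2.02], [0.04, 2.7], [-1, 4.14], [0.28, 2.66], [-3.11, 3.11]. Speed limits (rad/s): [2.57, 2.57, 3.14, 3.14, 3.14, 3.14].

### API

Orientations are given as [roll, pitch, yaw] about the fixed x, y, z axes, in that order (R = Rz(yaw) Ry(pitch) Rx(roll)).
In Python, from cell import robot gives the robot as it stands. The module is installed in compiled form; this text tells all that it offers.
- The arm moves only by the shell command python3 -m jog 'ROWS' [FORCE]. ROWS is JSON, a list that holds one entry, the list of rows, each a list of 5 numbers: the gripper's target within -1 to 1 (fully open at 1, half-way at 0, shut at -1), then the shift along the tool's x, y, z in m, then the turn about the tool's z in rad. A call has 1 to 5 rows; each row is the pose to reach, as a shift and turn from the pose commanded when the call began, along the tool's axes at that moment; what a row does not reach only later rows make up. A row lasts 1/12 s, in which the tool goes at most 41.7 mm and 7.16 degrees, less where a joint would pass 70% of its speed; a pose out of reach is approached as far as the arm can. A call with a gripper value outside its range is refused whole. The fingers move at their own pace and stop on an object; FORCE is the grip in N (left out, the last holds). Time passes only in rows, so rows that repeat a pose let the fingers close. It gives the time, the measured TCP pose, the force, the opening and the grip force at its end, in the units of the state.
- robot.observe(): the state, without advancing time (a new reading comes with each control period).
- robot.read_camera(name): name is "scene" or "side" or "wrist"; returns the picture (384x512x3 uint8, red, green, blue); there is no depth.
- robot.camera_model(name): a dict with "camera_matrix" (3x3 intrinsics, pixels), "dist_coeffs" ([k1, k2, p1, p2, k3] as OpenCV has them; the pictures are not rectified), "position" and "attitude" of the camera in the world; the wrist camera has in their place "mount" (4x4, takes a point from camera to tool coordinates, whose origin is the TCP and whose axes are the flange's). Camera axes: x right, y down, z forward; pixel columns grow to the right and rows downward; lengths in m; the calibration is good to about 2 mm. A picture is of the moment at which its call begins: read the wrist's pose just before it. camera_model takes no time and is no camera call.
- robot.hand_in(): hands the job in; it is judged then, once.
The state is a dict: "time": time; "qpos": joint angles; "qvel": joint speeds; "joint_efforts": joint torques, N m; "tool_pos": TCP position; "tool_rot": TCP orientation; "contact_force": force on the tool from outside, world axes, zero at the start; "torque": the same for the moment, N m; "opening": finger opening in m; "grip_force": force on a finger pad.
Only numpy, scipy, OpenCV 4.12 (cv2) and the standard library are available. Lean on these libraries where they do the work, as an engineer would, in place of code of your own. Each camera call takes 0.05 s, during which the arm holds its last target. There are 200 camera calls.

## Working session

There is one attempt and no reset: what is moved stays moved. The work goes in short steps, Python scripts to look and compute and a shell command to move; the robot and the scene stay as the last step left them, time stands still between calls to the robot, and variables do not carry over. Pictures are saved under pics/ and viewed, at most 10 in all, crops included, and the job is handed in when it is done.

```bash
mkdir -p pics
cat > h.py <<'E'
import numpy as np, cv2
from cell import robot
from scipy.spatial.transform import Rotation as R
def cam(n,st=None):
    m=robot.camera_model(n);K=np.array(m["camera_matrix"]);d=np.array(m["dist_coeffs"])
    if n=="wrist":
        st=st or robot.observe();T=np.eye(4);T[:3,:3]=rot(st["tool_rot"]);T[:3,3]=st["tool_pos"];T=T@np.array(m["mount"])
        return K,d,T[:3,:3],T[:3,3]
    a=np.array(m["attitude"]);A=a if a.shape==(3,3) else rot(a)
    return K,d,A,np.array(m["position"])
def rot(a):
    a=np.array(a); return a if a.shape==(3,3) else R.from_euler('xyz',a).as_matrix()
def ray(c,u,v):
    K,d,A,p=c;x=cv2.undistortPoints(np.array([[[u,v]]],float),K,d)[0,0];r=A@[x[0],x[1],1];return p,r/np.linalg.norm(r)
def onz(c,u,v,z):
    p,r=ray(c,u,v);return p+r*(z-p[2])/r[2]
def proj(c,P):
    K,d,A,p=c;q=(np.array(P,float).reshape(-1,3)-p)@A
    return cv2.projectPoints(q,np.zeros(3),np.zeros(3),K,d)[0][:,0]
def shot(n,f):
    st=robot.observe();im=robot.read_camera(n);cv2.imwrite("pics/"+f+".png",im[:,:,::-1]);return im,cam(n,st)
E
python3 - <<'E'
from h import *
a,_=shot("scene","s0");b,_=shot("side","d0")
for n in("scene","side","wrist"):print(n,robot.camera_model(n))
print(robot.observe())
E
```

```text
scene {'camera_matrix': array([[371.27301406,   0.        , 255.91471614],
       [  0.        , 371.27301406, 194.54573751],
       [  0.        ,   0.        ,   1.        ]]), 'dist_coeffs': array([-0.0300521,  0.       ,  0.       ,  0.       ,  0.       ]), 'position': array([1.109681  , 0.52723866, 1.17248835]), 'attitude': array([-2.49254885, -0.00484138,  2.37368104])}
side {'camera_matrix': array([[348.8777562 ,   0.        , 258.0802721 ],
       [  0.        , 348.8777562 , 196.14598808],
       [  0.        ,   0.        ,   1.        ]]), 'dist_coeffs': array([-0.03804092,  0.        ,  0.        ,  0.        ,  0.        ]), 'position': array([ 0.40115656, -0.69398541,  0.75347561]), 'attitude': array([-2.23180933,  0.01876471, -0.25835841])}
wrist {'camera_matrix': array([[335.17418504,   0.        , 256.97741432],
       [  0.        , 335.17418504, 196.16581786],
       [  0.        ,   0.        ,   1.        ]]), 'dist_coeffs': array([-0.04493277,  0.        ,  0.        ,  0.        ,  0.        ]), 'mount': array([[ 5.82874448e-04, -9.59090338e-01, -2.83099599e-0
[... 277 characters left out ...]
e+00]])}
{'time': 0.1, 'qpos': array([-1.45980370e-01,  3.42654830e-01,  1.52487873e+00,  2.41943904e-05,
        1.27542227e+00, -1.45989444e-01]), 'qvel': array([ 0.00038733, -0.00082716, -0.00267058, -0.00010836,  0.00049486,
       -0.00150363]), 'joint_efforts': array([ 1.49919495e-03, -4.32001984e+01, -2.44694173e+01,  7.19219679e-02,
        5.25739230e-02, -9.79429342e-05]), 'tool_pos': array([5.24661410e-01, 8.96002863e-05, 2.34128459e-01]), 'tool_rot': array([-3.14024734e+00, -2.21194453e-04,  1.57079819e+00]), 'contact_force': array([-0.31886142,  0.2862512 , -0.44906972]), 'torque': array([-0.01705356, -0.00037464,  0.02136043]), 'grip_force': 0.0, 'opening': 0.09169612525667706}
```

View pics/s0.png

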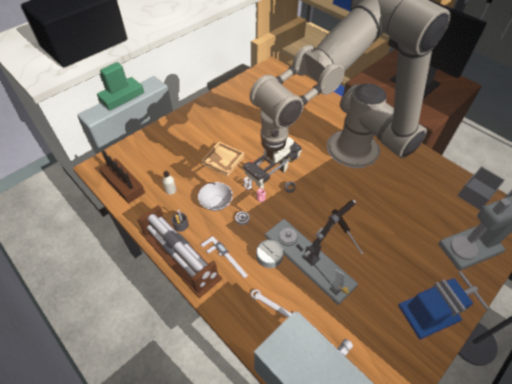

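View pics/d0.png

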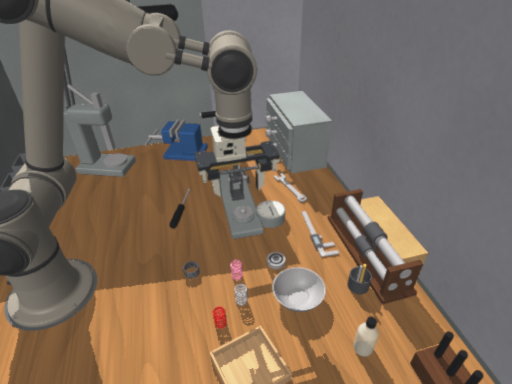

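The scene view shows the tester's plate near (288,234), its dial at (269,252), and the silver spring near (248,184). In the side view the plate is at (243,213), the dial at (271,211), the silver spring at (241,294), the tray at (250,362) and the pan at (299,290). The pink and red decoys are beside the spring.

Run:
```python
from h import *
s=cam("scene");d=cam("side")
def tri(a,b):
    p,r=ray(s,*a);q,t=ray(d,*b)
    k=np.linalg.lstsq(np.c_[r,-t],q-p,rcond=None)[0];A=p+k[0]*r;B=q+k[1]*t
    return ((A+B)/2).round(4),np.linalg.norm(A-B).round(4)
print("plate",onz(s,288,234,.048),onz(d,243,213,.048),tri((288,234),(243,213)))
print("dial",onz(s,269,252,.041),onz(d,271,211,.041))
print("spring",onz(s,248,184,.025),onz(d,241,294,.025))
print("pan",onz(s,214,195,.04),onz(d,299,290,.04))
print("tray",onz(s,224,158,.01),onz(d,250,364,.01))
a=cv2.imread("pics/s0.png")[140:300,200:380];b=cv2.imread("pics/d0.png")[140:340,170:330]
a=cv2.resize(a,(495,440),interpolation=3);b=cv2.resize(b,(352,440),interpolation=3)
cv2.imwrite("pics/c0.png",cv2.resize(np.hstack([a,b]),(800,416)))
```

```text
plate [0.55271166 0.12095009 0.048     ] [0.55336354 0.11716317 0.048     ] (array([0.5529, 0.12  , 0.0462]), np.float64(0.0021))
dial [0.64870677 0.12228872 0.041     ] [0.64196607 0.1102067  0.041     ]
spring [ 0.48712945 -0.1546518   0.025     ] [ 0.48396461 -0.15938748  0.025     ]
pan [ 0.62612033 -0.1963989   0.04      ] [ 0.62327441 -0.19752181  0.04      ]
tray [ 0.45548856 -0.33729119  0.01      ] [ 0.46445934 -0.33157472  0.01      ]
```

View pics/c0.png

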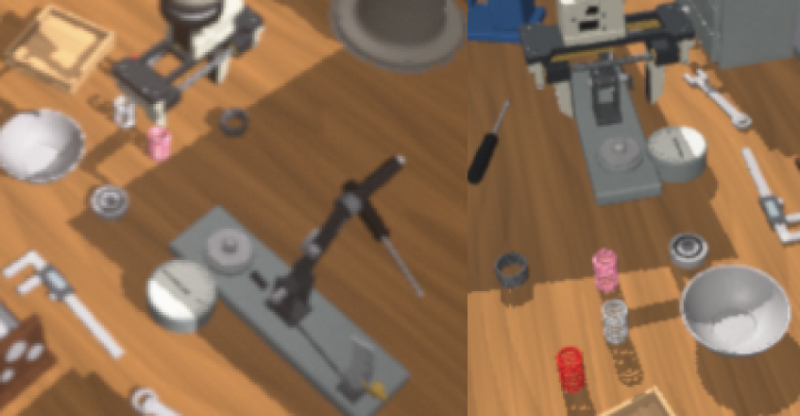

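The crop confirms that the silver spring stands between the pink and red ones, and that the tester's lever runs toward world +y. I'll move over the spring and look from close by.

```bash
python3 -m jog '[[[1,-0.155,-0.039,0,0],[1,-0.155,-0.039,0,0],[1,-0.155,-0.039,0,0],[1,-0.155,-0.039,0,0],[1,-0.155,-0.039,0,0]]]'
python3 - <<'E'
from h import *
st=robot.observe();print(st["tool_pos"],st["tool_rot"])
shot("wrist","w1")
E
```

```text
time: 0.52
tool_pos: [0.4846, -0.1602, 0.2343]
tool_rot: [-3.141, 0.002, 1.566]
contact_force: [0.2, 0.1, -0.5]
opening: 0.0916
grip_force: 0.0
[ 0.4845519  -0.1602326   0.23434659] [-3.14056200e+00  2.01843428e-03  1.56567694e+00]
```

View pics/w1.png

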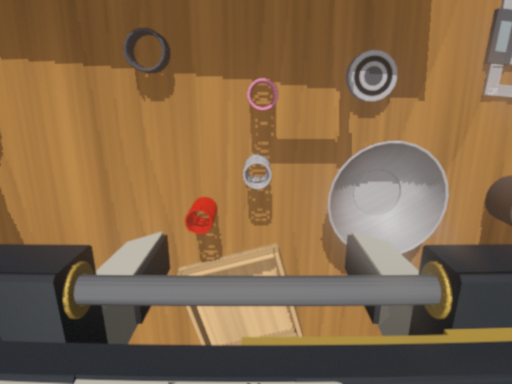

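The wrist view shows the spring upright at about (257,172), with its foot near (257,167) and its top near (257,177). Pink is at (263,94) and red at (201,216). The tray's edge is below, and the pan is to the right at (388,198).

Run:
```python
from h import *
im=cv2.imread("pics/w1.png");st=robot.observe();c=cam("wrist",st)
h=cv2.cvtColor(im,cv2.COLOR_BGR2HSV)
m=(h[...,1]<60)&(h[...,2]>90);m[:140]=0;m[205:]=0;m[:,:235]=0;m[:,282:]=0
v,u=np.nonzero(m);print(u.min(),u.max(),v.min(),v.max(),m.sum())
cv2.imwrite("pics/sp.png",cv2.resize(im[140:205,230:285],None,fx=7,fy=7,interpolation=3))
uc=(u.min()+u.max())/2
for z in(.043,.05,.057):print("top lower edge",onz(c,uc,v.max(),z))
print("bottom upper edge",onz(c,uc,v.min(),0),"top up edge",onz(c,uc,v.min(),.05))
for n,(a,b) in dict(pan=(388,198)).items():print(n,onz(c,a,b,.042))
print("panL/R/T",onz(c,329,200,.042),onz(c,447,190,.042),onz(c,395,141,.042))
print("red",onz(c,197,225,.045),"tray corner",onz(c,277,248,.028),onz(c,180,272,.028))
print("pred",proj(c,[[.485,-.157,0],[.485,-.157,.05]]))
```

```text
243 271 154 188 596
top lower edge [ 0.48501275 -0.17272724  0.043     ]
top lower edge [ 0.48503758 -0.17084471  0.05      ]
top lower edge [ 0.48506241 -0.16896218  0.057     ]
bottom upper edge [ 0.48503472 -0.14367496  0.        ] top up edge [ 0.48518937 -0.13551146  0.05      ]
pan [ 0.62556112 -0.18455779  0.042     ]
panL/R/T [ 0.56202136 -0.1865564   0.042     ] [ 0.68901275 -0.17582981  0.042     ] [ 0.62647154 -0.12363417  0.042     ]
red [ 0.41969231 -0.21352546  0.045     ] tray corner [ 0.5079105  -0.24907579  0.028     ] [ 0.39251045 -0.28027973  0.028     ]
pred [[257.01934547 165.36686049]
 [256.90497405 174.90704461]]
```

View pics/sp.png

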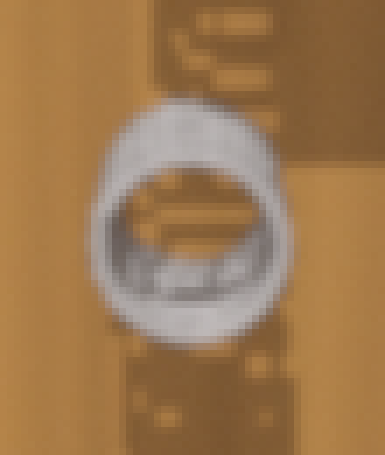

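```bash
python3 -m jog '[[[0.3,0,0,0.04,0],[0.3,0,0,0.08,0],[0.3,0,0,0.12,0],[0.3,0,0,0.12,0],[0.3,0,0,0.12,0]]]' 20
```

```text
time: 0.98
tool_pos: [0.4852, -0.1536, 0.1137]
tool_rot: [-3.137, -0.002, 1.572]
contact_force: [1.1, -0.2, 0.1]
opening: 0.0638
grip_force: 0.0
```

```bash
python3 -m jog '[[[0.3,-0.004,0,0.03,0],[0.3,-0.004,0,0.06,0],[0.3,-0.004,0,0.094,0],[0.3,-0.004,0,0.094,0],[-1,-0.004,0,0.094,0]]]' 20
python3 -m jog '[[[-1,0,0,0,0],[-1,0,0,0,0],[-1,0,0,0,0],[-1,0,0,0,0],[-1,0,0,0,0]]]' 20
```

```text
time: 1.4
tool_pos: [0.4869, -0.1589, 0.0221]
tool_rot: [3.141, -0.0, 1.571]
contact_force: [0.4, -0.1, 1.9]
opening: 0.0561
grip_force: 0.0
time: 1.82
tool_pos: [0.487, -0.1594, 0.0225]
tool_rot: [3.139, 0.001, 1.571]
contact_force: [-0.0, 1.0, 8.3]
opening: 0.0314
grip_force: 20.0
```

```bash
python3 -m jog '[[[-1,0,0,-0.04,0],[-1,0,0,-0.08,0],[-1,0,0,-0.12,0],[-1,0,0,-0.155,0],[-1,0.03,0,-0.155,-0.1]]]'
python3 -m jog '[[[-1,0.04,0.01,0,-0.12],[-1,0.08,0.02,0,-0.24],[-1,0.12,0.03,0,-0.36],[-1,0.16,0.04,0,-0.48],[-1,0.2,0.05,0,-0.6]]]'
```

```text
time: 2.23
tool_pos: [0.49, -0.1336, 0.1835]
tool_rot: [3.128, 0.009, 1.667]
contact_force: [1.7, -1.0, 1.1]
opening: 0.0314
grip_force: 20.0
time: 2.65
tool_pos: [0.5157, 0.0769, 0.1765]
tool_rot: [3.141, 0.001, 2.276]
contact_force: [0.1, -0.2, -0.5]
opening: 0.0317
grip_force: 20.0
```

```bash
python3 -m jog '[[[-1,0,0.02,0,-0.12],[-1,0,0.04,0,-0.24],[-1,0.005,0.053,0,-0.36],[-1,0.005,0.053,0,-0.48],[-1,0.005,0.053,0,-0.6]]]'
python3 -m jog '[[[-1,0,0,0,-0.12],[-1,0,0,0,-0.24],[-1,0,0,0,-0.36],[-1,0,0,0,-0.48],[-1,0,0,0,-0.6]]]'
python3 -m jog '[[[-1,0,0,0,-0.12],[-1,0,0,0,-0.24],[-1,0,0,0,-0.36],[-1,0,0,0,-0.48],[-1,0,0,0,-0.6]]]'
python3 -m jog '[[[-1,0,0,0,-0.12],[-1,0,0,0,-0.24],[-1,0,0,0,-0.3],[-1,0,0,0,-0.3],[-1,0,0,0,-0.3]]]'
python3 - <<'E'
from h import *
shot("wrist","w2");st=robot.observe();print(st["tool_pos"],st["tool_rot"],st["qpos"][[0,5]])
E
```

```text
time: 3.07
tool_pos: [0.5533, 0.1139, 0.176]
tool_rot: [3.141, 0.0, 2.878]
contact_force: [0.4, -0.4, -0.5]
opening: 0.0313
grip_force: 20.0
time: 3.48
tool_pos: [0.553, 0.113, 0.1763]
tool_rot: [-3.141, 0.0, -2.806]
contact_force: [-0.9, -0.3, -0.3]
opening: 0.0309
grip_force: 20.0
time: 3.9
tool_pos: [0.553, 0.113, 0.1763]
tool_rot: [-3.141, 0.0, -2.207]
contact_force: [0.6, -0.0, 0.3]
opening: 0.0315
grip_force: 20.0
time: 4.32
tool_pos: [0.5531, 0.113, 0.1762]
tool_rot: [-3.141, 0.0, -1.915]
contact_force: [0.6, 0.6, -0.3]
opening: 0.0319
grip_force: 20.0
[0.55307827 0.1129783  0.17608032] [-3.14119538e+00  1.61190167e-04 -1.91462501e+00] [ 0.06574765 -2.73201196]
```

View pics/w2.png

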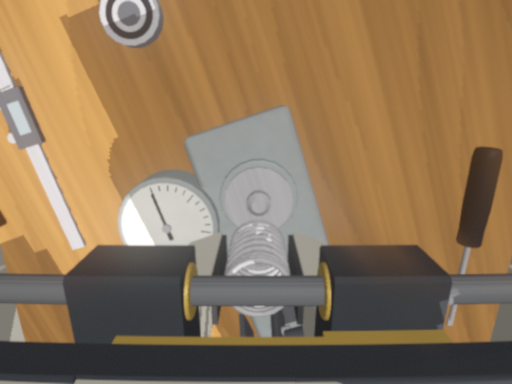

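The wrist view shows the plate at about (258,198), with the spigot nose at (258,203). The dial hub is near (167,228), and the casting's front corners are at (188,143) and (286,107). The held spring's lower end shows an upper arc at row ~222, spanning columns 231 to 287.

Run:
```python
from h import *
c=cam("wrist");im=cv2.imread("pics/w2.png")
A=onz(c,188,143,.03);B=onz(c,286,107,.03);C=onz(c,327,240,.03)
print("corners",A,B,C,"yawx",np.arctan2(*(A-B)[1::-1]),"yawy",np.arctan2(*(C-B)[1::-1])-np.pi/2)
print("spigot",onz(c,258,203,.062),"dial",onz(c,167,228,.041))
g=cv2.cvtColor(im,cv2.COLOR_BGR2GRAY)
t=robot.observe()["tool_pos"]
for dz in(-.015,-.020,-.025):print(dz,proj(c,[t+[0,0,dz]]),"spring arc top",onz(c,258,222,t[2]+dz))
cr=cv2.resize(im[90:290,110:340],None,fx=3,fy=3,interpolation=3)
cv2.imwrite("pics/w2c.png",cr)
```

```text
corners [0.59771884 0.05693281 0.03      ] [0.50664523 0.05684593 0.03      ] [0.50830493 0.18744897 0.03      ] yawx 0.0009539674170691084 yawy -0.012707296995482675
spigot [0.55492385 0.12043602 0.062     ] dial [0.6435572  0.12127872 0.041     ]
-0.015 [[257.30210067 245.02320238]] spring arc top [0.54829808 0.10068143 0.16108032]
-0.02 [[257.28443699 241.20364363]] spring arc top [0.54891619 0.10247444 0.15608032]
-0.025 [[257.26766057 237.57617838]] spring arc top [0.54953429 0.10426745 0.15108032]
```

View pics/w2c.png

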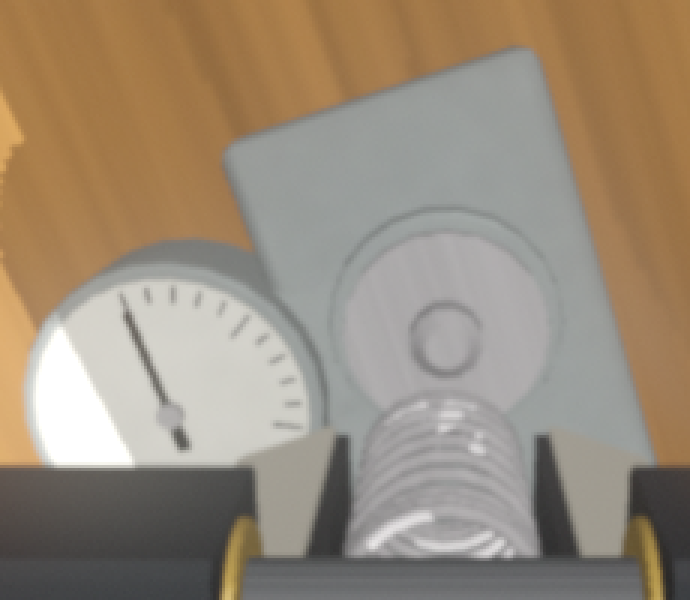

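```bash
python3 -m jog '[[[-1,-0.0045,0.0005,0.03,0],[-1,-0.0045,0.0005,0.06,0],[-1,-0.0045,0.0005,0.085,0],[-1,-0.0045,0.0005,0.085,0],[-1,-0.0045,0.0005,0.085,0]]]'
python3 - <<'E'
from h import *
im,c=shot("wrist","w3");st=robot.observe();t=st["tool_pos"];print(t,st["tool_rot"])
P=[[.5545,.1198,.062],[.5545,.1198,.048]];print(proj(c,P))
cr=cv2.resize(im[120:270,170:350,::-1],None,fx=4,fy=4,interpolation=3);cv2.imwrite("pics/w3c.png",cr)
E
```

```text
time: 4.78
tool_pos: [0.5535, 0.1173, 0.0902]
tool_rot: [3.139, -0.001, -1.914]
contact_force: [0.5, 0.3, 0.4]
opening: 0.0315
grip_force: 20.0
[0.55469765 0.11739568 0.09164925] [-3.14084155e+00  2.79905245e-04 -1.91325894e+00]
[[256.98057584 239.67529952]
 [256.894436   230.48871767]]
```

View pics/w3c.png

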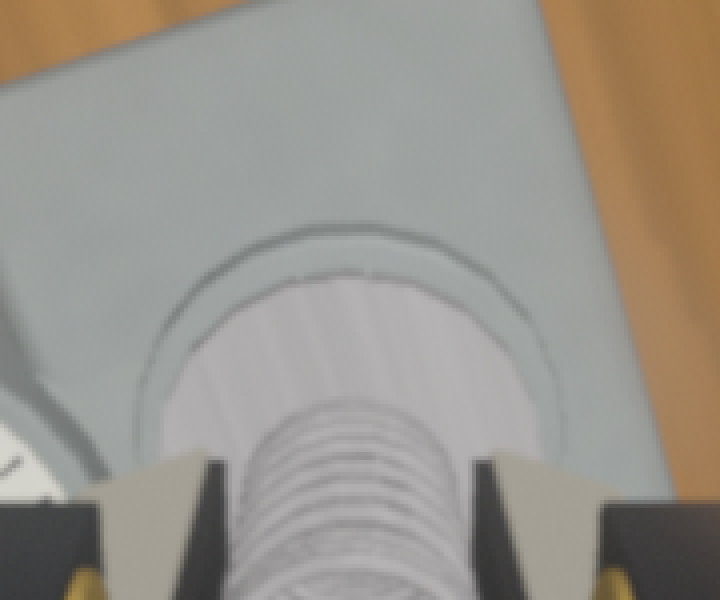

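The crop shows the spring centred laterally on the plate. The plate spans columns 162 to 541 and the spring 245 to 462. The plate's far edge is at crop row 272, and the spring's lower arc at row 400.

Run:
```python
from h import *
st=robot.observe();c=cam("wrist",st);t=np.array(st["tool_pos"]);print(t)
A=rot(st["tool_rot"]);x=A[:,0]
f=lambda P:(A.T@(P-t)).round(4)
print("plate ctr tool",f(onz(c,258,188,.048)-.03*x))
for z in(.0655,.0685,.0715):print("spring ctr tool",f(onz(c,258.4,220,z)-.015*x))
print("plate wide",f(onz(c,170+162/4,120+430/4,.048)),f(onz(c,170+541/4,120+430/4,.048)))
```

```text
[0.55469765 0.11739568 0.09164925]
plate ctr tool [-0.006   0.0005  0.0436]
spring ctr tool [-0.0048  0.0006  0.0261]
spring ctr tool [-0.0037  0.0006  0.0231]
spring ctr tool [-0.0026  0.0006  0.0201]
plate wide [-0.0013 -0.0289  0.0437] [-0.0013  0.0298  0.0436]
```

```bash
python3 -m jog '[[[-1,-0.0022,0,0,0],[-1,-0.0022,0,0.004,0],[-1,-0.0022,0,0.008,0],[-1,-0.0022,0,0.012,0],[-1,-0.0022,0,0.012,0]]]'
python3 -m jog '[[[-1,0,0,0.003,0],[-1,0,0,0.006,0],[-1,0,0,0.008,0],[-1,0,0,0.008,0],[-1,0,0,0.008,0]]]'
```

```text
time: 5.25
tool_pos: [0.5545, 0.1194, 0.0782]
tool_rot: [3.141, -0.0, -1.912]
contact_force: [0.2, 0.4, -1.2]
opening: 0.0314
grip_force: 20.0
time: 5.67
tool_pos: [0.5548, 0.1195, 0.0707]
tool_rot: [3.141, -0.0, -1.912]
contact_force: [0.3, -0.2, 0.2]
opening: 0.0315
grip_force: 20.0
```

```bash
python3 -m jog '[[[-1,0,0,0.001,0],[-1,0,0,0.0015,0],[-1,0,0,0.0015,0],[-1,0,0,0.0015,0]]]'
python3 -m jog '[[[0.3,0,0,0,0],[0.3,0,0,0,0],[0.3,0,0,0,0],[0.3,0,0,-0.02,0],[0.3,0,0,-0.05,0]]]'
python3 -m jog '[[[0.6,0,0,-0.03,0],[0.6,0,0,-0.06,0],[0.6,0,0,-0.06,0],[0.6,0,0,-0.06,0],[0.6,0,0,-0.06,0]]]'
python3 - <<'E'
from h import *
im,c=shot("wrist","w4");st=robot.observe();print(st["tool_pos"],st["tool_rot"])
print(proj(c,[[.5545,.1198,.048],[.5545,.1198,.098]]))
cr=cv2.resize(im[100:300,150:370,::-1],None,fx=3,fy=3,interpolation=3);cv2.imwrite("pics/w4c.png",cr)
E
```

```text
time: 6.0
tool_pos: [0.555, 0.1195, 0.07]
tool_rot: [-3.141, 0.0, -1.912]
contact_force: [-2.5, -0.5, 6.0]
opening: 0.0319
grip_force: 20.0
time: 6.42
tool_pos: [0.5528, 0.1192, 0.1168]
tool_rot: [3.135, -0.003, -1.912]
contact_force: [1.1, -0.1, 0.1]
opening: 0.0577
grip_force: 0.0
time: 6.83
tool_pos: [0.5544, 0.1194, 0.1785]
tool_rot: [3.141, -0.0, -1.912]
contact_force: [0.3, 0.5, -0.2]
opening: 0.0727
grip_force: 0.0
[0.5541065  0.11941124 0.17790158] [ 3.13942710e+00 -9.48462354e-04 -1.91244740e+00]
[[256.88635251 189.41532684]
 [257.03157753 207.4924716 ]]
```

View pics/w4c.png

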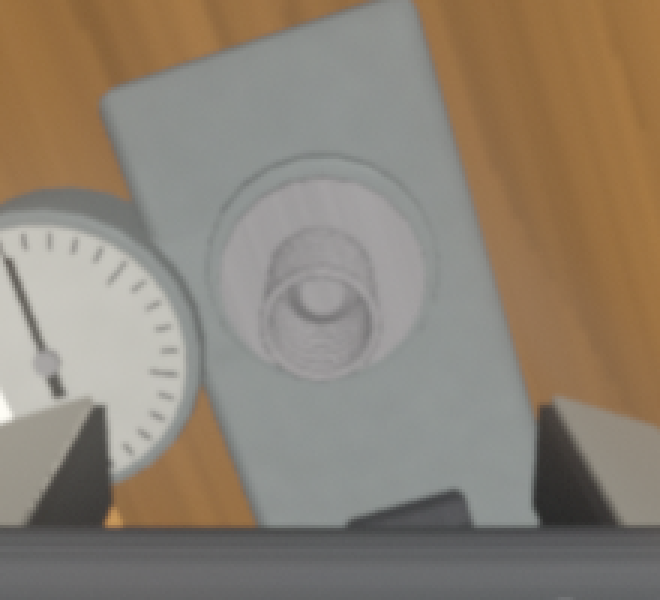

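The spring stands upright over the spigot with its top ring at crop (320,322), and the dial reads zero. I'll raise and turn for the lever grip.

```bash
python3 -m jog '[[[0.6,0,0,-0.04,0.1],[0.6,0,0,-0.08,0.22],[0.6,0,0,-0.12,0.34],[0.6,0,0,-0.16,0.46],[0.6,0,0,-0.2,0.58]]]'
python3 -m jog '[[[0.3,0,0,0,0.12],[0.3,0,0,0,0.24],[0.3,0,0,0,0.36],[0.3,0,0,0,0.48],[0.3,0,0,0,0.6]]]'
python3 -m jog '[[[0.3,0,0,0,0.05],[0.3,0,0,0,0.05],[0.3,0,0,0,0.05],[0.3,0,0,0,0.05]]]'
```

```text
time: 7.3
tool_pos: [0.5543, 0.1194, 0.3794]
tool_rot: [3.14, -0.003, -2.498]
contact_force: [1.4, -0.1, 0.0]
opening: 0.0737
grip_force: 0.0
time: 7.72
tool_pos: [0.5548, 0.1194, 0.3773]
tool_rot: [-3.141, -0.003, -3.098]
contact_force: [-1.1, -0.3, 0.3]
opening: 0.06
grip_force: 0.0
time: 8.05
tool_pos: [0.5549, 0.1195, 0.3783]
tool_rot: [-3.141, -0.002, -3.141]
contact_force: [0.5, 0.4, 0.4]
opening: 0.06
grip_force: 0.0
```

```bash
python3 -m jog '[[[0.3,0.015,0.037,0,0],[0.3,0.03,0.075,0,0],[0.3,0.045,0.112,0,0],[0.3,0.0545,0.149,0,0],[0.3,0.0545,0.149,0,0]]]'
python3 -m jog '[[[0.3,0,0,0.02,0],[0.3,0,0,0.04,0],[0.3,0,0,0.06,0],[0.3,0,0,0.072,0],[0.3,0,0,0.072,0]]]'
python3 -m jog '[[[-1,0,0,0,0],[-1,0,0,0,0],[-1,0,0,0,0],[-1,0,0,0,0],[-1,0,0,0,0]]]' 40
```

```text
time: 8.47
tool_pos: [0.498, 0.2742, 0.3789]
tool_rot: [3.139, -0.001, -3.135]
contact_force: [1.0, 0.7, -1.3]
opening: 0.0598
grip_force: 0.0
time: 8.88
tool_pos: [0.4995, 0.2677, 0.304]
tool_rot: [-3.139, -0.006, -3.141]
contact_force: [0.4, 0.4, -0.6]
opening: 0.0596
grip_force: 0.0
time: 9.3
tool_pos: [0.5008, 0.2686, 0.308]
tool_rot: [3.141, 0.001, 3.141]
contact_force: [0.6, 0.2, -0.3]
opening: 0.0307
grip_force: 0.0
```

```bash
python3 -m jog '[[[-1,0,0,0,0],[-1,0,0,0,0],[-1,0,0,0,0],[-1,0,0,0,0],[-1,0,0,0,0]]]' 40
python3 - <<'E'
import numpy as np
for a in np.r_[0:1.3:.13, 1.3:1.85:.05]:
    print(a.round(2),"y %.4f z %.4f"%(.22*np.sin(.1745-a)-.0382,.2167-.22*np.cos(.1745-a)))
E
```

```text
time: 9.72
tool_pos: [0.5006, 0.2686, 0.3076]
tool_rot: [3.141, 0.001, 3.141]
contact_force: [-0.7, 0.9, 2.2]
opening: 0.0168
grip_force: 40.0
0.0 y -0.0000 z 0.0000
0.13 y -0.0284 z -0.0031
0.26 y -0.0570 z -0.0025
0.39 y -0.0852 z 0.0018
0.52 y -0.1127 z 0.0097
0.65 y -0.1389 z 0.0211
0.78 y -0.1634 z 0.0358
0.91 y -0.1858 z 0.0536
1.04 y -0.2057 z 0.0741
1.17 y -0.2228 z 0.0970
1.3 y -0.2367 z 0.1219
1.35 y -0.2412 z 0.1320
1.4 y -0.2452 z 0.1422
1.45 y -0.2487 z 0.1527
1.5 y -0.2516 z 0.1633
1.55 y -0.2540 z 0.1740
1.6 y -0.2559 z 0.1848
1.65 y -0.2572 z 0.1958
1.7 y -0.2580 z 0.2067
1.75 y -0.2582 z 0.2177
1.8 y -0.2579 z 0.2287
```

```bash
python3 -m jog '[[[-1,0,-0.0284,-0.0031,0],[-1,0,-0.057,-0.0025,0],[-1,0,-0.0852,0.0018,0],[-1,0,-0.1127,0.0097,0],[-1,0,-0.1389,0.0211,0]]]' 40
python3 -m jog '[[[-1,0,-0.0245,0.0147,0],[-1,0,-0.0469,0.0325,0],[-1,0,-0.0668,0.053,0],[-1,0,-0.0839,0.0759,0],[-1,0,-0.0978,0.1008,0]]]' 40
python3 -m jog '[[[-1,0,0,0,0],[-1,0,0,0,0],[-1,0,0,0,0],[-1,0,0,0,0]]]' 40
```

```text
time: 10.13
tool_pos: [0.4975, 0.1292, 0.2854]
tool_rot: [3.14, -0.006, 3.141]
contact_force: [-7.8, 4.1, -4.5]
opening: 0.0166
grip_force: 39.9
time: 10.55
tool_pos: [0.496, 0.0326, 0.1828]
tool_rot: [3.137, -0.01, 3.14]
contact_force: [-6.4, 14.1, -6.6]
opening: 0.0168
grip_force: 39.9
time: 10.88
tool_pos: [0.4961, 0.0331, 0.1839]
tool_rot: [3.14, -0.011, 3.141]
contact_force: [-11.1, 4.4, -4.8]
opening: 0.0173
grip_force: 40.0
```

```bash
python3 -m jog '[[[-1,0.002,0,0,0],[-1,0.004,0,0,0],[-1,0.004,0,0,0],[-1,0.004,0,0,0]]]' 40
```

```text
time: 11.22
tool_pos: [0.496, 0.0337, 0.1854]
tool_rot: [3.139, -0.001, 3.141]
contact_force: [-0.1, 7.7, -6.0]
opening: 0.0169
grip_force: 40.0
```

```bash
cat > dial.py <<'E'
from h import *
import sys
def read(im,c,cen,view=False):
    g=cv2.cvtColor(im,cv2.COLOR_RGB2GRAY).astype(np.float32)
    ph=np.arange(-.6,4.6,.02);rs=np.linspace(.005,.017,13)
    pr=[]
    for p in ph:
        d=np.array([-np.sin(p-YAW),-np.cos(p-YAW),0])
        uv=proj(c,[cen+r*d for r in rs]).astype(np.float32)
        pr.append(cv2.remap(g,uv[None,:,0],uv[None,:,1],cv2.INTER_CUBIC).mean())
    return ph,np.array(pr)
YAW=-.01
E
python3 -m jog '[[[-1,0,-0.0045,0.0101,0],[-1,0.0005,-0.0085,0.0203,0],[-1,0.0005,-0.012,0.0308,0],[-1,0.001,-0.0149,0.0414,0],[-1,0.001,-0.0149,0.0414,0]]]' 40
python3 - <<'E'
from dial import *
cs=[]
for n in("scene","side"):
    im,c=shot(n,"dial0_"+n)
    uv=proj(c,[[.6425,.1195,.041]])[0]
    h=cv2.cvtColor(im,cv2.COLOR_RGB2HSV)
    m=((h[...,1]<45)&(h[...,2]>135)).astype(np.uint8);R0=np.zeros_like(m);cv2.circle(R0,tuple(int(round(x)) for x in uv),17,1,-1);m&=R0
    k,l,s,ce=cv2.connectedComponentsWithStats(m);i=1+s[1:,4].argmax();print(n,uv,s[i],ce[i],onz(c,*ce[i],.041))
    cs.append(cv2.resize(im[int(uv[1])-20:int(uv[1])+20,int(uv[0])-20:int(uv[0])+20,::-1],(380,380),interpolation=3))
    for dx in(-.003,0,.003):
        ph,p=read(im,c,np.array([.6425+dx,.1195,.041]));o=p.argsort()[:6];print(dx,ph[o].round(2),p[o].round(0),np.median(p))
cv2.imwrite("pics/dials.png",np.hstack(cs))
E
```

```text
time: 11.63
tool_pos: [0.4955, 0.0192, 0.1429]
tool_rot: [3.137, -0.0, 3.14]
contact_force: [2.2, 12.1, -4.1]
opening: 0.0172
grip_force: 40.1
scene [269.69669851 250.36727143] [256 240  28  28 522] [269.55747126 251.6743295 ] [0.64643695 0.12272845 0.041     ]
-0.003 [-0.1  -0.12 -0.08 -0.14 -0.06  3.52] [152. 152. 152. 153. 153. 153.] 178.5845
0 [0.14 0.12 0.1  0.16 0.18 0.08] [151. 151. 151. 151. 152. 152.] 180.27963
0.003 [2.74 2.76 2.72 2.78 2.7  2.8 ] [150. 150. 150. 150. 150. 151.] 178.21527
side [270.33025765 209.14670271] [257 201  28  18 373] [270.63270777 209.1769437 ] [0.64337914 0.11909123 0.041     ]
-0.003 [-0.22 -0.2  -0.18 -0.24 -0.26 -0.16] [123. 123. 123. 124. 124. 124.] 163.61615
0 [ 0.04  0.06  0.02  0.    0.08 -0.02] [119. 119. 119. 120. 120. 121.] 162.65646
0.003 [0.3  0.32 0.28 0.34 0.26 0.36] [121. 121. 121. 121. 122. 122.] 160.07135
```

```bash
cat > rd.py <<'E'
from dial import *
st=robot.observe();im,c=shot("side","d%d"%int(st["time"]*100))
z=cv2.cvtColor(cv2.imread("pics/dial0_side.png"),cv2.COLOR_BGR2RGB)
cen=np.array([.6421,.1195,.041]);ph,p=read(im,c,cen);_,q=read(z,c,cen)
o=p.argmin();D=p-q;e=D.argmin()
dy=st["tool_pos"][1]-.2298;dz=st["tool_pos"][2]+.011-.1
print("t",st["time"],"dark %.2f (%.0f/%.0f)"%(ph[o],p[o],np.median(p)),"diff %.2f (%.0f)"%(ph[e],D[e]),"z %.4f a %.3f r %.4f F"%(st["tool_pos"][2],.1745-np.arctan2(dy,dz),np.hypot(dy,dz)),st["contact_force"].round(1))
E
python3 -m jog '[[[-1,0,0.001,0.005,0],[-1,0,0.001,0.0107,0],[-1,0,0.001,0.0107,0]]]' 40; python3 rd.py
python3 -m jog '[[[-1,0,-0.001,0.004,0],[-1,0,-0.001,0.004,0],[-1,0,-0.001,0.004,0]]]' 40; python3 rd.py
```

```text
time: 11.98
tool_pos: [0.4954, 0.0175, 0.1329]
tool_rot: [-3.14, -0.0, 3.141]
contact_force: [-1.6, -2.6, -0.4]
opening: 0.0168
grip_force: 40.0
t 11.9833 dark 0.00 (119/162) diff 0.30 (-1) z 0.1329 a 1.541 r 0.2168 F [-1.6 -2.6 -0.4]
time: 12.28
tool_pos: [0.4954, 0.0169, 0.1292]
tool_rot: [3.141, 0.0, 3.141]
contact_force: [-0.6, -0.9, -2.1]
opening: 0.017
grip_force: 39.9
t 12.2833 dark 0.02 (119/163) diff 1.88 (-1) z 0.1292 a 1.559 r 0.2166 F [-0.6 -0.9 -2.1]
```

```bash
python3 -m jog '[[[-1,0,-0.0007,0.004,0],[-1,0,-0.0007,0.004,0],[-1,0,-0.0007,0.004,0]]]' 40 >/dev/null; python3 rd.py
python3 -m jog '[[[-1,0,-0.0006,0.004,0],[-1,0,-0.0006,0.004,0],[-1,0,-0.0006,0.004,0]]]' 40 >/dev/null; python3 rd.py
```

```text
t 12.5833 dark 0.02 (119/163) diff 0.82 (-1) z 0.1251 a 1.578 r 0.2165 F [-0.9  1.  -0.7]
t 12.8833 dark 0.02 (119/162) diff -0.52 (-1) z 0.1210 a 1.597 r 0.2163 F [-0.4  2.9 -0.9]
```

```bash
python3 -m jog '[[[-1,0,-0.0005,0.004,0],[-1,0,-0.0005,0.004,0],[-1,0,-0.0005,0.004,0]]]' 40 >/dev/null; python3 rd.py
python3 -m jog '[[[-1,0,-0.0004,0.004,0],[-1,0,-0.0004,0.004,0],[-1,0,-0.0004,0.004,0]]]' 40 >/dev/null; python3 rd.py
```

```text
t 13.1833 dark 3.36 (123/163) diff 0.38 (-14) z 0.1171 a 1.615 r 0.2162 F [-0.4  4.2  0.5]
t 13.4833 dark 0.80 (125/161) diff 0.80 (-43) z 0.1134 a 1.632 r 0.2161 F [-1.8  6.3  2.7]
```

```bash
python3 -m jog '[[[-1,0,0.001,0.004,0],[-1,0,0.001,0.004,0],[-1,0,0.001,0.004,0]]]' 40 >/dev/null; python3 rd.py
python3 -m jog '[[[-1,0,0.0,0.004,0],[-1,0,0.0,0.004,0],[-1,0,0.0,0.004,0]]]' 40 >/dev/null; python3 rd.py
```

```text
t 13.7833 dark 3.92 (119/155) diff 1.38 (-43) z 0.1094 a 1.651 r 0.2159 F [-2.6 -2.8  4.1]
t 14.0833 dark 1.90 (125/153) diff 1.90 (-44) z 0.1056 a 1.668 r 0.2157 F [-3.5 -5.2  7.3]
```

```bash
python3 -m jog '[[[-1,0,-0.0005,0.002,0],[-1,0,-0.0005,0.004,0],[-1,0,-0.0005,0.004,0]]]' 40 >/dev/null; python3 rd.py
python3 -m jog '[[[-1,0,-0.0005,0.0015,0],[-1,0,-0.0005,0.002,0],[-1,0,-0.0005,0.002,0]]]' 40 >/dev/null; python3 rd.py
```

```text
t 14.3833 dark 2.34 (125/151) diff 2.30 (-42) z 0.1017 a 1.686 r 0.2156 F [-4.4 -3.7  9.7]
t 14.6833 dark 2.52 (126/158) diff 2.48 (-38) z 0.0999 a 1.695 r 0.2156 F [-4.4 -1.4  9.7]
```

```bash
python3 -m jog '[[[-1,0,-0.0003,0.001,0],[-1,0,-0.0003,0.002,0],[-1,0,-0.0003,0.002,0],[-1,0,-0.0003,0.002,0]]]' 40 >/dev/null; python3 rd.py
python3 - <<'E'
from dial import *
T=[]
for n in("side","scene"):
    im,c=shot(n,"e_"+n);z=cv2.imread("pics/dial0_%s.png"%n)[:,:,::-1]
    g=cv2.cvtColor(im,cv2.COLOR_RGB2GRAY).astype(float)-cv2.cvtColor(np.ascontiguousarray(z),cv2.COLOR_RGB2GRAY)
    uv=proj(c,[[.6425,.1195,.041]])[0];v,u=np.nonzero(g<-22);k=np.hypot(u-uv[0],v-uv[1])<15
    u,v=u[k],v[k];P=np.array([onz(c,a,b,.041)[:2] for a,b in zip(u,v)]);w=-g[v,u]
    print(n,len(u));m=np.average(P,0,w);C=np.cov(P.T,aweights=w);ev=np.linalg.eigh(C)[1][:,1]
    ev*=np.sign(ev[1]);print("line angle",np.arctan2(-ev[0],-ev[1])%(2*np.pi),"spread",np.sqrt(np.linalg.eigvalsh(C)),m)
    a,b=[int(round(x)) for x in uv];T.append(cv2.resize(im[b-18:b+18,a-18:a+18,::-1],(300,300),interpolation=3))
im=cv2.imread("pics/e_scene.png");c=cam("scene")
q=proj(c,[[.554,.37,.09]])[0].astype(int);print(q)
S=cv2.resize(im[q[1]-35:q[1]+35,q[0]-45:q[0]+45],(800,622)[:2],interpolation=3)
S=cv2.resize(S,(386,300))
im2=cv2.imread("pics/e_scene.png")[q[1]-25:q[1]+25,q[0]-32:q[0]+32]
big=cv2.resize(im2,(490,383),interpolation=3)
can=np.zeros((600,800,3),np.uint8);can[:300,:300]=T[0];can[300:,:300]=T[1];can[:383,305:795]=big
w=cv2.imread("pics/e_side.png");q2=proj(cam("side"),[[.554,.37,.09]])[0].astype(int);can[385:595,305:599]=cv2.resize(w[q2[1]-25:q2[1]+25,q2[0]-35:q2[0]+35],(294,210),interpolation=3)
cv2.imwrite("pics/comp.png",can)
E
```

```text
t 15.0667 dark 2.74 (131/163) diff 2.64 (-28) z 0.0981 a 1.703 r 0.2156 F [-5.2 -0.1 11.2]
side 14
line angle 2.4544083676842865 spread [0.00203196 0.0144551 ] [0.6325342  0.13620547]
scene 16
line angle 2.459825185992975 spread [0.00161703 0.01459835] [0.63380733 0.12988658]
[346 276]
```

View pics/comp.png

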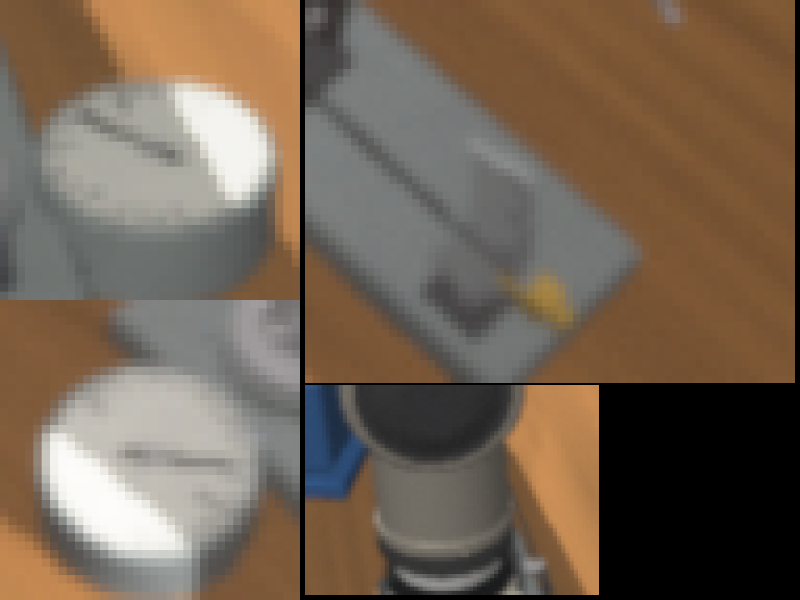

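The composite shows the dial needle in the side tile running from tail (180,157) to tip (80,118). In the scene tile it runs from tail (120,455) to tip (235,463). The drag hand in the scene view runs to about (500,270), close beside the brass finger tip at about (515,285).

Run:
```python
from dial import *
for n,a,b,oy in(("side",(180,157),(80,118),0),("scene",(120,455),(235,463),300)):
    c=cam(n);uv=proj(c,[[.6425,.1195,.041]])[0].round()
    f=lambda p:onz(c,uv[0]-18+(p[0]+.5)/300*36-.5,uv[1]-18+(p[1]-oy+.5)/300*36-.5,.041)
    A,B=f(a),f(b);d=B-A;print(n,A,B,np.linalg.norm(d),"phi",np.arctan2(-d[0],-d[1])%(2*np.pi))
# tester-frame colour segmentation: brass finger in scene
im=cv2.imread("pics/e_scene.png");h=cv2.cvtColor(im,cv2.COLOR_BGR2HSV)
m=np.zeros(h.shape[:2],bool);m[251:301,314:378]=((h[...,0]>18)&(h[...,0]<32)&(h[...,1]>120)&(h[...,2]>110))[251:301,314:378]
v,u=np.nonzero(m);print("brass",len(u),u.min(),u.max(),v.min(),v.max(),u.mean(),v.mean())
c=cam("scene")
for x in(.55,.56,.57):
    for nm,px in(("needle end",(314+195/7.66,251+270/7.66)),("needle start",(314+20/7.66,251+105/7.66)),("finger tip",(314+210/7.66,251+282/7.66)),("brass body",(314+245/7.66,251+300/7.66))):
        p,r=ray(c,*px);P=p+r*(x-p[0])/r[0];dy,dz=P[1]-.2298,P[2]-.1
        print(x,nm,P.round(4),"R %.3f ang(0=.3 below level) %.3f"%(np.hypot(dy,dz),np.arctan2(dz,dy)+.3))
```

```text
side [0.65075857 0.11581909 0.041     ] [0.6203634  0.14897224 0.041     ] 0.04497774116253041 phi 2.3995669486041002
scene [0.65119285 0.11002978 0.041     ] [0.6196621 0.1455034 0.041    ] 0.047461204810867665 phi 2.414971729545057
brass 19 343 348 288 292 345.3157894736842 290.0
0.55 needle end [ 0.55    0.3615 -0.0074] R 0.170 ang(0=.3 below level) -0.384
0.55 needle start [0.55   0.2584 0.0042] R 0.100 ang(0=.3 below level) -0.981
0.55 finger tip [ 0.55    0.3697 -0.0067] R 0.176 ang(0=.3 below level) -0.352
0.55 brass body [0.55   0.3867 0.0025] R 0.185 ang(0=.3 below level) -0.256
0.56 needle end [0.56   0.3645 0.0137] R 0.160 ang(0=.3 below level) -0.270
0.56 needle start [0.56   0.2632 0.025 ] R 0.082 ang(0=.3 below level) -0.851
0.56 finger tip [0.56   0.3726 0.0143] R 0.166 ang(0=.3 below level) -0.240
0.56 brass body [0.56   0.3893 0.0234] R 0.177 ang(0=.3 below level) -0.148
0.57 needle end [0.57   0.3675 0.0347] R 0.152 ang(0=.3 below level) -0.143
0.57 needle start [0.57   0.268  0.0459] R 0.066 ang(0=.3 below level) -0.656
0.57 finger tip [0.57   0.3754 0.0354] R 0.159 ang(0=.3 below level) -0.118
0.57 brass body [0.57   0.3918 0.0443] R 0.171 ang(0=.3 below level) -0.031
```

Run:
```python
from dial import *
L=[(1318,.1171),(1348,.1134),(1378,.1094),(1408,.1056),(1438,.1017),(1468,.0999),(1506,.0981)]
c=cam("side");z0=cv2.imread("pics/dial0_side.png")[:,:,::-1].copy()
for hz in(.041,.044,.046):
    cen=np.array([.6425,.1195,hz])
    ph,q=read(z0,c,cen);out=[round(ph[q[:60].argmin()],2)]
    for n,z in L:
        im=cv2.imread("pics/d%d.png"%n)[:,:,::-1].copy();_,p=read(im,c,cen);D=p-q
        i=D.argmin();k=slice(max(i-8,0),i+9);w=np.clip(-D[k]-.5*(-D[i]),0,None);out.append(round(float((w*ph[k]).sum()/w.sum()),2))
    print(hz,out,"fit",np.polyfit([z for _,z in L[1:]],out[2:],1).round(2))
im=cv2.imread("pics/e_scene.png")[:,:,::-1].copy();z0=cv2.imread("pics/dial0_scene.png")[:,:,::-1].copy();c=cam("scene")
for hz in(.041,.044,.046):
    ph,p=read(im,c,np.array([.6425,.1195,hz]));_,q=read(z0,c,np.array([.6425,.1195,hz]));D=p-q;print("scene",hz,ph[D.argmin()],D.min())
```

```text
0.041 [np.float64(0.04), 0.43, 0.83, 1.39, 1.88, 2.3, 2.46, 2.6] fit [-116.14   14.07]
0.044 [np.float64(0.1), 3.44, 0.75, 1.2, 1.62, 2.02, 2.18, 2.38] fit [-105.86   12.77]
0.046 [np.float64(0.14), 3.46, 0.69, 1.08, 1.44, 1.82, 2.0, -0.46] fit [2.64 0.82]
scene 0.041 2.4400000000000026 -35.71875
scene 0.044 2.5600000000000027 -37.292267
scene 0.046 2.640000000000003 -38.042892
```

```bash
cat > rd2.py <<'E'
from dial import *
st=robot.observe();print("t %.2f z %.4f"%(st["time"],st["tool_pos"][2]),st["contact_force"].round(1))
for n in("side","scene"):
    im,c=shot(n,"r%d_%s"%(int(st["time"]*100),n));z=cv2.imread("pics/dial0_%s.png"%n)[:,:,::-1].copy()
    o=[]
    for hz in(.041,.044):
        cen=np.array([.6425,.1195,hz]);ph,p=read(im,c,cen);_,q=read(z,c,cen);D=p-q;D[ph<1.5]=0
        i=D.argmin();k=slice(max(i-8,0),i+9);w=np.clip(-D[k]+.5*D[i],0,None);o.append(round(float((w*ph[k]).sum()/w.sum()),2))
    g=cv2.cvtColor(im,cv2.COLOR_RGB2GRAY).astype(float)-cv2.cvtColor(z,cv2.COLOR_RGB2GRAY)
    uv=proj(c,[[.6425,.1195,.041]])[0];v,u=np.nonzero(g<-15);k=np.hypot(u-uv[0],v-uv[1])<15;u,v=u[k],v[k]
    P=np.array([onz(c,a,b,.043)[:2] for a,b in zip(u,v)]);w=-g[v,u];ev=np.linalg.eigh(np.cov(P.T,aweights=w))[1][:,1];ev*=np.sign(ev[1])
    print(n,"profile",o,"line %.2f"%(np.arctan2(-ev[0],-ev[1])%(2*np.pi)),len(u))
E
python3 rd2.py
python3 -m jog '[[[-1,0,0,0.001,0],[-1,0,0,0.002,0],[-1,0,0,0.003,0],[-1,0,0,0.004,0],[-1,0,0,0.004,0]]]' 40 >/dev/null; python3 rd2.py
```

```text
t 15.22 z 0.0981 [-4.8 -0.  11.7]
side profile [2.6, 2.38] line 2.48 21
scene profile [2.43, 2.55] line 2.45 23
t 15.73 z 0.0942 [-5.8 -0.8 14.6]
side profile [2.91, 2.85] line 2.85 13
scene profile [2.81, 2.9] line 2.88 19
```

```bash
python3 -m jog '[[[-1,0,0,0.0005,0],[-1,0,0,0.001,0],[-1,0,0,0.001,0],[-1,0,0,0.001,0],[-1,0,0,0.001,0]]]' 40 >/dev/null; python3 rd2.py
for i in 1 2; do python3 -m jog '[[[-1,0,0,0,0],[-1,0,0,0,0],[-1,0,0,0,0],[-1,0,0,0,0],[-1,0,0,0,0]]]' 40 >/dev/null; done; python3 rd2.py
```

```text
t 16.25 z 0.0934 [-6.1  0.1 13.4]
side profile [2.97, 2.92] line 3.09 11
scene profile [2.93, 3.0] line 3.00 13
t 17.18 z 0.0934 [-6.   0.3 14.1]
side profile [2.97, 2.91] line 3.05 10
scene profile [2.92, 2.99] line 2.99 14
```

```bash
for i in 1 2; do python3 -m jog '[[[-1,0,0,0,0],[-1,0,0,0,0],[-1,0,0,0,0],[-1,0,0,0,0],[-1,0,0,0,0]]]' 40 >/dev/null; done; python3 rd2.py
python3 -m jog '[[[-1,0,0.0022,-0.0274,0],[-1,-0.001,0.0094,-0.0595,0],[-1,-0.001,0.0214,-0.0903,0],[-1,-0.002,0.0353,-0.1152,0],[-1,-0.002,0.0524,-0.1381,0]]]' 40
python3 -m jog '[[[-1,0,0.0199,-0.0205,0],[-1,0,0.0423,-0.0383,0],[-1,-0.001,0.0668,-0.053,0],[-1,-0.001,0.093,-0.0644,0],[-1,-0.002,0.1205,-0.0723,0]]]' 40
python3 -m jog '[[[-1,0,0.0282,-0.0043,0],[-1,0,0.0568,-0.0049,0],[-1,0,0.077,-0.003,0],[-1,0,0.081,-0.002,0],[-1,0,0.081,-0.002,0]]]' 40
```

```text
t 18.12 z 0.0934 [-5.9  0.2 14.1]
side profile [2.97, 2.92] line 3.09 11
scene profile [2.93, 3.0] line 3.01 15
time: 18.63
tool_pos: [0.4968, 0.0598, 0.2333]
tool_rot: [-3.126, -0.0, 3.14]
contact_force: [-9.0, -29.7, 16.5]
opening: 0.0169
grip_force: 40.2
time: 19.05
tool_pos: [0.5015, 0.1848, 0.3109]
tool_rot: [-3.137, 0.014, 3.138]
contact_force: [-3.2, -7.1, 22.6]
opening: 0.0169
grip_force: 39.9
time: 19.47
tool_pos: [0.5036, 0.2713, 0.3098]
tool_rot: [3.136, 0.016, -3.141]
contact_force: [7.0, 3.5, 21.4]
opening: 0.0169
grip_force: 40.2
```

```bash
python3 -m jog '[[[0.3,0,0,0,0],[0.3,0,0,0,0],[0.3,0,0,0,0],[0.3,0,0,0,0],[0.3,0,0,0,0]]]'
python3 -m jog '[[[0.3,0,0,-0.03,0],[0.3,0,0,-0.06,0],[0.3,0,0,-0.06,0],[0.3,0,0,-0.06,0]]]'
python3 -m jog '[[[0.3,0,-0.04,0,0],[0.3,0,-0.08,0,0],[0.3,0,-0.12,0,0],[0.3,0,-0.15,0,0],[0.3,0,-0.15,0,0]]]'
python3 - <<'E'
from h import *
im,c=shot("scene","lev");shot("side","lev_side")
a=cv2.imread("pics/e_scene.png").astype(int);z=cv2.imread("pics/s0.png").astype(int);b=im[:,:,::-1].astype(int)
# needle now vs start, in sector region: darker/brighter
for nm,q in(("start",z),("now",b)):
    g=q[251:301,314:378].mean(2).astype(int);print(nm);print("\n".join("%3d "%(r+251)+" ".join("%3d"%x for x in g[r,2:40]) for r in range(14,44)))
E
```

```text
time: 19.88
tool_pos: [0.4994, 0.2681, 0.304]
tool_rot: [-3.141, -0.001, 3.141]
contact_force: [-0.7, 0.5, 0.5]
opening: 0.0454
grip_force: 0.0
time: 20.22
tool_pos: [0.5001, 0.2684, 0.366]
tool_rot: [3.14, 0.003, 3.141]
contact_force: [-0.4, -0.8, -0.8]
opening: 0.0595
grip_force: 0.0
time: 20.63
tool_pos: [0.499, 0.1135, 0.3633]
tool_rot: [-3.139, -0.002, 3.136]
contact_force: [1.0, -0.4, 0.7]
opening: 0.0598
grip_force: 0.0
start
265 109 120 124 125 124 123 123 123 123 123 121 122 123 120 121 121 120 120 120 117 111 102  91  86  85  85  87  85  85  85  85  86  85  86  85  83  84  85
266  94 111 123 123 123 125 124 123 123 122 123 120 120 121 120 119 121 120 120 117 117 113 103  94  87  85  84  85  84  84  87  86  86  86  86  84  83  85
267  91  98 114 122 124 124 123 123 123 123 122 121 119 120 120 120 122 121 120 119 119 117 112 103  93  87  86  84  85  85  85  85  85  84  86  85  85  82
268 102  92 102 117 124 125 123 122 123 122 122 122 121 122 122 122 122 121 120 125 125 121 119 113 104  96  90  86  86  85  84  83  86  86  86  85  83  83
269 119 104  96 107 119 122 123 123 123
[... 8000 characters left out ...]
  86  88  81  78  75  79  85  89  95 107 115 115 114 113 112 106  97  87  82
291  87  87  87  88  87  88  86  79  77  81  91 102 110 112 108  94  77  71  73  75  74  70  71  81  92 100  94  89  95 104 108 113 112 105  95  86  82  82
292  85  86  86  87  87  88  87  85  81  77  81  89 100 109 113 110  94  78  69  68  70  71  80  94 109 112 107  95  94  97 100 107 107  97  86  83  83  83
293  85  84  86  87  87  87  88  87  85  80  77  78  89  98 108 114 107  94  78  71  72  80  94 108 114 116 114 108 105 104  97  97  96  87  84  84  85  84
294  84  85  85  86  87  88  88  89  88  85  83  78  80  87  98 107 112 109  99  83  81  93 109 115 116 117 116 116 114 110  99  90  84  84  85  84  84  84
```

Run:
```python
from h import *
c=cam("scene");pz=.1;py=.2298
def tip(x,d,r=.147):
    a=d-.3;return [x,py+r*np.cos(a),pz+r*np.sin(a)]
for x in(.56,.57,.58,.59):
    print(x,"pivot",proj(c,[[x,py,pz]])[0].round(1),"tips",[(d,proj(c,[tip(x,d)])[0].round(1).tolist()) for d in(0,.15,.3,.45,.6)])
im=cv2.imread("pics/lev.png").astype(int)
s=im[...,2]-im[...,0]
print("R-B cols 330..352");print("\n".join("%3d "%r+" ".join("%3d"%x for x in s[r,330:352]) for r in range(276,298)))
```

```text
0.56 pivot [311.9 247.7] tips [(0, [343.3, 282.0]), (0.15, [345.9, 280.3]), (0.3, [347.7, 277.7]), (0.45, [348.7, 274.3]), (0.6, [348.9, 270.1])]
0.57 pivot [309.9 249.6] tips [(0, [341.4, 284.1]), (0.15, [343.9, 282.3]), (0.3, [345.7, 279.7]), (0.45, [346.7, 276.4]), (0.6, [346.9, 272.2])]
0.58 pivot [307.9 251.4] tips [(0, [339.5, 286.1]), (0.15, [342.0, 284.4]), (0.3, [343.7, 281.8]), (0.45, [344.7, 278.5]), (0.6, [344.8, 274.4])]
0.59 pivot [305.9 253.3] tips [(0, [337.5, 288.2]), (0.15, [340.0, 286.5]), (0.3, [341.7, 284.0]), (0.45, [342.7, 280.6]), (0.6, [342.8, 276.5])]
R-B cols 330..352
276   0  -2  -3  -2  -2  -2  -1   1   1   1   1   0   0   0  -1  -2  -1   0   4  17  40  60
277   0   1  -2  -2  -1  -2   0   1   1   1   1   0   0   0   0  -1  -2  -2  -1   3  16  36
278  -2   1  -1   0  -1  -1   0   0   0   1   0   1   0   0   0  -2  -3  -3  -2  -1   1  10
279  -2  -1   0  -1  -1   1   0   1   1   1   0   0   1   0  -1  -1  -1  -2  -1  -2  -2   1
280  -2  -1  -1   0   0   1   0   0   0   1   1   1   0   0  -1  -2  -1  -1  -2  -2   0  -1
281  -2  -1  -2  -1   0   2   0   0   
[... 825 characters left out ...]
   2   3   7  21  48  71  86  94  91  71  30   6   1   3
291  -2   0   1   1   3   1   2   3   3   1   2   9  27  48  66  79  86  82  53  21   8  18
292  -2  -1  -1   1   2   3   3   2   1   0  -2   0  11  24  37  49  69  81  65  32  23  40
293  -1  -1   0  -1   1   2   2  -1   0  -1  -1  -2   1   8  14  18  38  56  46  31  41  58
294  -1  -1  -1   0  -1   0   0  -1  -3  -2  -2  -1  -1  -1   2   3  13  26  30  41  58  65
295   2  -1  -1  -2  -1  -1  -2  -2  -3  -2  -2  -1  -2  -2  -2   0   5  19  38  57  67  69
296   8   2   0   0  -2  -2  -3  -2  -1  -2  -2  -2  -2  -3  -1   3  14  38  57  67  69  69
297  22   8   1   0  -1  -2  -1  -2  -2  -2  -2  -2  -2  -1   2  14  39  61  68  69  69  69
```

```bash
python3 -m jog '[[[0.3,-0.035,0,0,0.12],[0.3,-0.07,0.01,0,0.24],[0.3,-0.105,0.05,0,0.36],[0.3,-0.14,0.09,0,0.48],[0.3,-0.17,0.12,0,0.6]]]' >/dev/null
for i in 1 2 3 4; do python3 -m jog '[[[0.3,0,0,0,0.12],[0.3,0,0,0,0.24],[0.3,0,0,0,0.36],[0.3,0,0,0,0.48],[0.3,0,0,0,0.6]]]' |sed -n 2,3p; done
```

```text
tool_pos: [0.6528, 0.2231, 0.3629]
tool_rot: [-3.139, -0.001, 1.937]
tool_pos: [0.6527, 0.2229, 0.3632]
tool_rot: [-3.14, 0.0, 1.337]
tool_pos: [0.6526, 0.2229, 0.3633]
tool_rot: [-3.14, 0.001, 0.737]
tool_pos: [0.6526, 0.2229, 0.3633]
tool_rot: [-3.141, 0.002, 0.137]
```

```bash
python3 -m jog '[[[0.3,0.01,-0.015,0.03,0.1],[0.3,0.02,-0.03,0.06,0.137],[0.3,0.025,-0.045,0.09,0.137],[0.3,0.025,-0.05,0.12,0.137],[0.3,0.025,-0.05,0.14,0.137]]]'
python3 - <<'E'
from h import *
im,c=shot("wrist","w5")
for P in([.595,.37,.07],[.595,.37,.10],[.5545,.2298,.1]):print(proj(c,[P]))
h=cv2.cvtColor(im,cv2.COLOR_RGB2HSV);m=((h[...,0]>18)&(h[...,0]<32)&(h[...,1]>130)&(h[...,2]>100)).astype(np.uint8)
k,l,s,ce=cv2.connectedComponentsWithStats(m)
for i in range(1,k):
    if 8<s[i,4]<2000:print(s[i],ce[i].round(1))
E
```

```text
time: 23.23
tool_pos: [0.6686, 0.2774, 0.2191]
tool_rot: [3.141, 0.006, 0.007]
contact_force: [-0.1, -0.5, 0.3]
opening: 0.0595
grip_force: 0.0
[[162.65792273 254.49244212]]
[[153.85877176 269.60272584]]
[[306.70620396 309.08342487]]
[126 265  21  55 526] [133.5 293.2]
[373 268  15  52 313] [382.1 292. ]
[174 337  20   3  21] [183.  337.1]
[315 337  27   1  27] [328. 337.]
```

```bash
python3 -m jog '[[[0.3,-0.02,0,0,0],[0.3,-0.03,0,0,0],[0.3,-0.03,0,0,0],[0.3,-0.03,0,0,0]]]' >/dev/null
python3 - <<'E'
from h import *
im,c=shot("wrist","w6");print(robot.observe()["tool_pos"])
for P in([.595,.37,.07],[.595,.37,.10],[.5545,.2298,.1]):print(proj(c,[P]).round(1))
h=cv2.cvtColor(im,cv2.COLOR_RGB2HSV);m=((h[...,0]>17)&(h[...,0]<32)&(h[...,1]>110)&(h[...,2]>80)).astype(np.uint8);m[242:]=0;m[:,:90]=0;m[:,250:]=0
k,l,s,ce=cv2.connectedComponentsWithStats(m)
for i in range(1,k):
    if s[i,4]>8:print(s[i],ce[i].round(1))
g=cv2.cvtColor(im,cv2.COLOR_RGB2GRAY)
print("gray, every px");print("\n".join("%3d "%r+" ".join("%3d"%x for x in g[r,130:190:2]) for r in range(196,246,2)))
d=im[...,0].astype(int)-im[...,2]
print("R-B");print("\n".join("%3d "%r+" ".join("%3d"%x for x in d[r,130:190:2]) for r in range(196,246,2)))
E
```

```text
[0.64122801 0.27467371 0.22530777]
[[160.2 227.2]]
[[151.  239.7]]
[[305.3 280.7]]
[111 227  37  15 391] [127.4 234.5]
gray, every px
196 115 115 115 115 115 115 114 113 100  89  89  87  88  89  88  86  88  87  87  86  85  87  85  86  86  86  85  85  86  87
198 109 108 109 110 107 109 108 100 100 103 104 103 103 102 101 101 101 101 100  99  98  97  98  96  98  96  95  94  94  94
200 106 106 107 107 107 107 105 107 117 119 118 119 118 117 117 118 118 117 116 116 114 114 115 114 115 114 113 112 112 112
202 109 110 109 109 109 108 107 115 125 127 128 128 128 127 127 127 127 127 127 125 125 126 125 125 125 124 124 124 124 125
204 111 112 112 113 112 113 112 118 130 132 132 133 134 134 134 132 134 134 133 133 133 133 134 134 133 133 133 132 133 135
206 116 115 114 115 115 115 115 117 129 132 133 133 133 133 133 134 134 135 134 134 135 133 134 136 135 134 136 136 136 137
208 114 115 115 114 115 115 114 116 129 133 133 133 135 135 134 134 129 116 115 115 116 118 120 119 121 125 125 126 128 132
210 117 116 116 116 116 117 114 114 128 132 134 134 135 135 135 134 103  75  73  73  71  76  74  7
[... 4537 characters left out ...]
   4   2   3   2   2   1   1   1   1   0   1   0  -1   0  -1   0   3   7   8  11
236 109 104  77  72  74  55  17   6   6   4   3   3   3   2   2   1   1   3   2   1   2   1   3   3   6   9  11  12  11  11
238 108 104  77  72  65  27   3   3   2   2   1   1   1   1   1   1   1   1   1   2   4   8  11  11  11  11  11  12  11  11
240 107 105  81  68  30   5   2   2   2   1   2   2   1   2   0   1   2   4   8  10  11  11  10  11  11  11  11  11  10  10
242 108 108  85  41   6   2   2   2   2   2   0   0   1   1   2   7  11  11  12  12  12  11  12  11  10  10  12  11  11  11
244  93  92  65  13   3   2   3   1   2   0   1   1   1   1   8  12  12  13  11  11  11  12  12  12  10  11  10  11  10  10
```

Run:
```python
from h import *
s=cam("scene");w=cam("wrist")
def tri(a,b):
    p,r=ray(s,*a);q,t=ray(w,*b);k=np.linalg.lstsq(np.c_[r,-t],q-p,rcond=None)[0];A=p+k[0]*r;B=q+k[1]*t;M=(A+B)/2
    dy,dz=M[1]-.2298,M[2]-.1;return M.round(4),"gap %.4f R %.4f d %.3f"%(np.linalg.norm(A-B),np.hypot(dy,dz),np.arctan2(dz,dy)+.3)
print("needle",tri((339.7,285),(143,235.5)));print("finger",tri((339.5,287),(148.5,232.5)))
for x in(.585,.59,.595,.6):
    P=lambda d,r=.147:[x,.2298+r*np.cos(d-.3),.1+r*np.sin(d-.3)]
    print(x,"wrist d=.28 tip, mid",proj(w,[P(.28),P(.28,.12),P(.28,.08)]).round(0).tolist(),"scene",proj(s,[P(.28),P(.2),P(.12)]).round(1).tolist())
im=cv2.imread("pics/w6.png");g=cv2.cvtColor(im,cv2.COLOR_BGR2GRAY)
print("\n".join("%3d "%r+" ".join("%3d"%x for x in g[r,120:240:4]) for r in range(226,250)))
d=im[...,2].astype(int)-im[...,0];print("\n".join("%3d "%r+" ".join("%3d"%x for x in d[r,126:156]) for r in range(226,242)))
```

```text
needle (array([0.6003, 0.3752, 0.1042]), 'gap 0.0020 R 0.1454 d 0.329')
finger (array([0.5963, 0.3763, 0.0858]), 'gap 0.0004 R 0.1472 d 0.203')
0.585 wrist d=.28 tip, mid [[145.0, 249.0], [174.0, 249.0], [218.0, 250.0]] scene [[342.5, 283.3], [341.6, 284.7], [340.5, 285.8]]
0.59 wrist d=.28 tip, mid [[145.0, 244.0], [174.0, 244.0], [218.0, 245.0]] scene [[341.5, 284.3], [340.6, 285.7], [339.5, 286.9]]
0.595 wrist d=.28 tip, mid [[144.0, 239.0], [174.0, 239.0], [218.0, 240.0]] scene [[340.5, 285.4], [339.6, 286.8], [338.5, 287.9]]
0.6 wrist d=.28 tip, mid [[144.0, 234.0], [173.0, 234.0], [218.0, 235.0]] scene [[339.5, 286.5], [338.6, 287.8], [337.5, 289.0]]
226 117 116 108 110 113 115 110 133 130 105  98 114 115 113 114 115 116 141 141 136 136 136 136 138 137 139 138 139 138 139
227 116 113  98 100 104 114 108 133 119 107 105 112 113 114 114 114 121 140 135 134 136 136 137 139 138 138 138 139 138 139
228 113 107  90  91  96 113 106 133 108 101 102 108 113 114 114 113 132 120 132 136 136 136 137 137 138 139 138 138 139 139
229 111 100  89  89  96 111 105 129 106 101  99 104 114 114 115
[... 3824 characters left out ...]
  72  70  74  71  55  30  17  11   6   6   6   5   4   3   3   3   3   3   3   3
237 110 109 109 109 108 107 103  90  77  73  71  72  71  66  43  18   6   3   2   4   3   2   3   2   3   3   2   2   3   2
238 108 108 108 109 108 106 104  91  77  73  72  72  65  49  27   9   3   2   3   2   2   1   2   1   1   2   1   2   1   2
239 108 107 109 108 109 107 103  93  79  74  73  66  49  28  13   5   3   2   3   2   1   1   0   1   2   0   3   1   2   1
240 108 109 108 108 107 107 105  96  81  74  68  53  30  13   5   3   2   2   2   3   2   1   1   2   2   2   2   2   1   2
241 108 108 108 107 109 109 107  98  83  72  58  34  13   4   3   2   2   2   2   2   2   2   2   1   1   1   2   2   1   1
```

Triangulating with the wrist and scene views puts both tips at R≈147 mm from the pivot. The drag hand is at about 0.33 rad and the finger at about 0.20, so the hand stands roughly 15 mm above the finger: the spring is tired and goes to the pan. Next I'll fetch it.

```bash
python3 -m jog '[[[0.3,0,0.04,0,0],[0.3,0,0.08,0,0],[0.3,0,0.12,0,0],[0.3,0,0.155,0,0],[0.3,0,0.155,0,0.1]]]' >/dev/null
python3 -m jog '[[[0.3,-0.02,0,0,0.12],[0.3,-0.04,0,0,0.24],[0.3,-0.06,0,0,0.36],[0.3,-0.08,0,0,0.48],[0.3,-0.08,0,0,0.55]]]' >/dev/null
python3 -m jog '[[[0.3,0,0,0,0.12],[0.3,0,0,0,0.24],[0.3,0,0,0,0.36],[0.3,0,0,0,0.48],[0.3,0,0,0,0.55]]]'
python3 - <<'E'
from h import *
im,c=shot("wrist","w7");st=robot.observe();t=np.array(st["tool_pos"]);print(t,st["tool_rot"])
A=rot(st["tool_rot"]);print("shift tool",(A.T@(np.array([.5545,.1198,.0735])-t)).round(4),"q",st["qpos"][[0,5]])
uv=proj(c,[[.5545,.1198,.048],[.5545,.1198,.098]]);print(uv)
u,v=uv[1].astype(int);g=cv2.cvtColor(im,cv2.COLOR_RGB2GRAY)
print("\n".join("%3d "%r+" ".join("%3d"%x for x in g[r,u-44:u+45:4]) for r in range(v-44,min(v+40,250),4)))
E
```

```text
time: 24.92
tool_pos: [0.5628, 0.1266, 0.225]
tool_rot: [-3.141, -0.0, -1.203]
contact_force: [-0.1, -0.6, 0.1]
opening: 0.0594
grip_force: 0.0
[0.56278937 0.12653549 0.2249335 ] [-3.14066039e+00 -3.22558982e-04 -1.20457548e+00]
shift tool [0.0033 0.0103 0.1514] q [0.08835187 2.86373844]
[[267.43217875 173.60979291]
 [269.23190236 186.35308772]]
142 189 148 151 152 153 151 147 126 138 147 149 147 145 137 145 147 147 147 148 147 146 146 144
146 188 147 151 153 153 137 145 149 146 142 142 143 145 150 150 139 146 147 146 145 145 145 143
150 181 143 153 152 130 150 144 153 161 162 160 160 160 158 146 150 144 147 144 145 145 146 145
154 160 137 151 141 150 143 164 162 160 160 160 162 158 160 159 158 151 145 146 146 145 145 144
158 147 141 151 144 146 163 163 161 162 158 160 160 158 158 159 161 152 151 145 146 145 145 144
162 140 150 140 149 159 165 161 159 156 139 144 147 146 158 163 161 162 151 145 146 146 143 143
166 144 151 140 153 162 163 161 155 145 142 143 146 147 149 160 161 163 160 147 145 144 144 142
170 150 151 144 153 164 162 160 128 143 139 145 147 143 147 151 161 163 161 148 
[... 563 characters left out ...]
 149 147 146 142 125 123 116
198 152 152 150 151 150 143 159 160 154 148 145 138 136 151 159 148 147 148 147 137 123 122 115
202 151 151 149 149 151 149 146 151 159 157 155 156 150 155 148 148 148 146 145 124 123 119 115
206 151 150 149 151 150 148 149 149 145 146 146 145 148 147 148 149 147 146 139 121 122 114 115
210 151 150 150 149 150 148 149 149 149 150 148 148 148 148 147 147 148 145 126 121 120 115 116
214 150 151 150 150 151 148 148 148 149 150 148 148 148 149 147 147 146 139 122 120 118 115 114
218 148 148 148 150 150 149 147 147 148 149 150 149 148 148 148 147 145 127 121 118 117 115 110
222 150 148 148 148 149 149 149 149 149 150 149 150 148 147 147 146 139 121 121 118 118 112 110
```

```bash
python3 -m jog '[[[0.3,0.003,0.0103,0.02,0],[0.3,0.003,0.0103,0.06,0],[0.3,0.003,0.0103,0.1,0],[0.3,0.003,0.0103,0.135,0],[0.3,0.003,0.0103,0.151,0]]]'
python3 -m jog '[[[0.3,0,0,0,0],[-1,0,0,0,0],[-1,0,0,0,0],[-1,0,0,0,0],[-1,0,0,0,0]]]' 20
python3 -m jog '[[[-1,0,0,0,0],[-1,0,0,-0.01,0],[-1,0,0,-0.03,0],[-1,0,0,-0.06,0],[-1,0,0,-0.09,0]]]' 20
```

```text
time: 25.38
tool_pos: [0.5516, 0.1197, 0.0694]
tool_rot: [3.136, 0.002, -1.195]
contact_force: [-1.1, -0.3, -0.3]
opening: 0.0597
grip_force: 0.0
time: 25.8
tool_pos: [0.5545, 0.1202, 0.0754]
tool_rot: [-3.138, -0.001, -1.196]
contact_force: [-0.2, -0.0, 1.0]
opening: 0.0377
grip_force: 0.0
time: 26.22
tool_pos: [0.5525, 0.12, 0.1649]
tool_rot: [3.14, 0.0, -1.196]
contact_force: [0.4, -0.3, 0.3]
opening: 0.0309
grip_force: 20.0
```

```bash
python3 -m jog '[[[-1,0.035,0.005,0,0],[-1,0.07,0.01,0,0],[-1,0.105,0.015,0,0],[-1,0.14,0.02,0,0],[-1,0.175,0.025,0,0]]]' 20 >/dev/null
python3 -m jog '[[[-1,0.035,0.005,0,0],[-1,0.07,0.01,0,0],[-1,0.105,0.015,0,0],[-1,0.14,0.0205,0,0],[-1,0.14,0.0205,0,0]]]' 20
python3 -m jog '[[[-1,0,0,0,0],[-1,0,0,0,0]]]' 20
python3 - <<'E'
from h import *
im,c=shot("wrist","w8");st=robot.observe();print(st["tool_pos"],st["opening"])
print("pan rim pred",proj(c,[[.6255+.066*np.cos(a),-.19+.066*np.sin(a),.042] for a in np.arange(0,6.28,.785)]).round(0).tolist())
h=cv2.cvtColor(im,cv2.COLOR_RGB2HSV);m=((h[...,1]<50)&(h[...,2]>95)).astype(np.uint8);m[235:]=0
k,l,s,ce=cv2.connectedComponentsWithStats(m)
for i in range(1,k):
    if s[i,4]>300:print(s[i],ce[i].round(1))
E
```

```text
time: 27.05
tool_pos: [0.6266, -0.1965, 0.1641]
tool_rot: [-3.141, -0.004, -1.201]
contact_force: [-0.6, 0.1, -0.3]
opening: 0.0308
grip_force: 20.0
time: 27.22
tool_pos: [0.6258, -0.1893, 0.1639]
tool_rot: [3.141, 0.001, -1.197]
contact_force: [-0.1, 0.5, -0.7]
opening: 0.0312
grip_force: 20.0
[ 0.62593855 -0.1885891   0.16401416] 0.03144104745983468
pan rim pred [[183.0, 163.0], [188.0, 220.0], [231.0, 257.0], [287.0, 256.0], [329.0, 218.0], [332.0, 160.0], [289.0, 116.0], [225.0, 117.0]]
[   0   27   24  127 1615] [ 7.6 72.8]
[ 38  81  66  61 832] [ 76.8 113.5]
[  181   109   156   126 16435] [258.7 176.7]
[ 62 220  40  15 320] [ 77.1 228.7]
```

```bash
python3 -m jog '[[[-1,0,0,0.03,0],[-1,0,0,0.06,0],[-1,0,0,0.09,0],[-1,0,0,0.11,0],[-1,0,0,0.115,0]]]' 20
python3 -m jog '[[[-1,0,0,0.005,0],[-1,0,0,0.01,0],[-1,0,0,0.01,0]]]' 20
```

```text
time: 27.68
tool_pos: [0.624, -0.1869, 0.045]
tool_rot: [3.137, 0.005, -1.194]
contact_force: [-0.4, 0.7, -0.6]
opening: 0.0312
grip_force: 20.0
time: 27.93
tool_pos: [0.6267, -0.1893, 0.0393]
tool_rot: [-3.141, -0.001, -1.195]
contact_force: [0.2, -0.4, -0.1]
opening: 0.0309
grip_force: 20.0
```

```bash
python3 -m jog '[[[-1,0,0,0.003,0],[-1,0,0,0.005,0],[-1,0,0,0.005,0]]]' 20 | sed -n 2,4p
python3 -m jog '[[[-0.2,0,0,0,0],[-0.1,0,0,0,0],[0,0,0,0,0],[0,0,0,0,0],[0,0,0,0,0]]]' | sed -n 2,5p
python3 -m jog '[[[0,0,0,-0.03,0],[0,0,0,-0.07,0],[0,0,0,-0.11,0],[0,0,0,-0.15,0],[0,0,0,-0.18,0]]]'
python3 -m jog '[[[0,0,0,0,0],[0,0,0,0,0],[0,0,0,0,0],[0,0,0,0,0],[0,0,0,0,0]]]' >/dev/null
python3 - <<'E'
from h import *
im,c=shot("wrist","w9");st=robot.observe();print(st["tool_pos"],st["contact_force"])
cen=[.6255,-.19];print(proj(c,[[*cen,.008],[*cen,.058]]))
u,v=proj(c,[[*cen,.03]])[0].astype(int);g=cv2.cvtColor(im,cv2.COLOR_RGB2GRAY)
print("\n".join("%3d "%r+" ".join("%3d"%x for x in g[r,u-60:u+61:5]) for r in range(v-50,min(v+60,245),4)))
s,_=shot("scene","s9");sd,_=shot("side","sd9")
for n,P in(("scene",[.5545,.268,.317]),("side",[.5545,.268,.317])):print(n,proj(cam(n),[[.5045,.268,.317],[*cen,.03]]).round(0).tolist())
a=cv2.imread("pics/s0.png").astype(int);b=s[:,:,::-1].astype(int);d=np.abs(a-b).sum(2)
for n,(x,y) in dict(lever=(349,206),oiler=(168,182),cup=(179,219),bearing=(241,217),short=(289,187),cal=(230,258)).items():print(n,d[y-6:y+7,x-6:x+7].mean().round(1))
E
```

```text
tool_pos: [0.6264, -0.1898, 0.034]
tool_rot: [-3.141, -0.0, -1.196]
contact_force: [-0.8, -0.1, -0.2]
tool_pos: [0.6263, -0.1898, 0.0338]
tool_rot: [-3.141, -0.0, -1.196]
contact_force: [0.2, 0.6, 0.4]
opening: 0.0458
time: 29.02
tool_pos: [0.6268, -0.1899, 0.2177]
tool_rot: [-3.139, -0.003, -1.196]
contact_force: [1.4, -0.6, -0.3]
opening: 0.0458
grip_force: 0.0
[ 0.62570961 -0.18956077  0.21199024] [-0.08320189  0.18423153  0.12801567]
[[256.81905281 170.29930114]
 [257.01350785 181.59901369]]
124 153 157 151 146 204 184 190 196 200 202 204 208 209 146 126 124 191 203 198 194 193 201 124 121 125
128 153 149 154 200 180 189 193 197 203 206 207 210 173 160 153 194 134 168 200 197 195 192 188 123 124
132 156 147 191 178 185 189 195 199 204 208 210 213 139 135 162 190 192 130 202 197 194 191 198 147 126
136 150 154 186 180 185 190 196 201 205 209 210 210 138 138 137 135 151 131 204 198 194 190 187 206 129
140 146 200 173 178 186 192 196 203 206 210 216 210 204 143 141 138 136 184 208 204 197 190 186 184 164
144 153 180 173 181 185 193 199 207 209 212 213 152 153 165 163 172 182 215 211
[... 1747 characters left out ...]
6 143 140 138 135 131 128 122 119 128 179 154
216 163 166 169 181 142 144 143 146 144 147 145 145 143 143 141 139 136 132 128 125 120 118 194 151 152
220 162 165 164 175 159 143 140 144 141 142 142 142 141 141 138 136 133 129 126 123 118 186 121 122 147
224 164 164 161 151 180 167 139 141 140 141 140 139 138 137 136 132 129 127 123 122 182 125 112 112 110
228 164 163 153 152 153 171 179 139 137 138 136 136 136 132 132 128 127 123 137 191 121 115 111 110 111
232 164 155 135 152 155 154 151 195 171 136 134 134 133 132 129 128 140 179 155 112 113 113 113 115 111
scene [[345.0, 207.0], [215.0, 197.0]]
side [[211.0, 114.0], [299.0, 290.0]]
lever 2.8
oiler 2.0
cup 2.2
bearing 2.2
short 3.8
cal 1.9
```

Run:
```python
from h import *
im,c=shot("wrist","w10");a=cv2.imread("pics/w9.png")[:,:,::-1].astype(int)
print("motion",np.abs(a-im.astype(int)).sum(2)[115:210,220:300].mean())
for p,z in(((272,130),.045),((272,130),.03),((255,185),.02)):
    P=onz(c,*p,z);print(P.round(4),np.hypot(P[0]-.6255,P[1]+.19).round(4))
print("rim up",proj(c,[[.6255+.066*.366,-.19-.066*.931,.042]]))
```

```text
motion 7.2202631578947365
[ 0.63   -0.2385  0.045 ] 0.0487
[ 0.6288 -0.2374  0.03  ] 0.0475
[ 0.6231 -0.1771  0.02  ] 0.0131
rim up [[257.52671113 108.70708944]]
```

```bash
python3 -m jog '[[[0,0,0,0,0],[0,0,0,0,0],[0,0,0,0,0],[0,0,0,0,0],[0,0,0,0,0]]]' >/dev/null
python3 - <<'E'
from h import *
im,_=shot("wrist","w11");a=cv2.imread("pics/w10.png")[:,:,::-1].astype(int);d=np.abs(a-im.astype(int)).sum(2)
print("spring",d[115:210,220:300].mean(),"elsewhere",d[20:100,100:400].mean())
if d[115:210,220:300].mean()<10:print(robot.hand_in())
E
```

```text
spring 6.385131578947369 elsewhere 4.273333333333333
the job is handed in; nothing more can be done
None
```

I tested the spring at about 30 N for well over a second, found it tired (drag hand about 15 mm above the finger), put it in the steel pan as scrap, swung the lever back up and handed the job in; it tipped over in the pan when released but lies at rest inside the rim, and the verdict was not shown.

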